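# Gauge the ceramic insulator and case it

## Task

Take the brittle white ceramic insulator from the rubber pad, set it lengthwise on the bed of the plunger gauge between the guide rails, and push it along until its end is fully home against both stop lugs, holding it steady there against the sprung plunger for two seconds. Then lay it flat in the open wooden case and shut the lid. Handle the ceramic gently all the way: squeeze it with no more than about 15 N, press it with no more than that, and set it down without dropping or knocking it; leave the tools lying about where they are.

Things in the scene. Friction and masses are not known exactly. Their poses are not given: they have to be found in the camera images.
- insulator: loose ribbed white ceramic block with a brass insert in each end, 80 g, 56 long (its x) x 26 wide (y) x 20 high (z); the same either way round; origin at the centre of its underside; brittle
- pad: fixed black rubber pad, 120 x 100 x 4 mm, on which the insulator lies at the start; origin under its centre
- gauge: fixed steel plunger gauge; its x points towards the stop and the insulator lies along x on it. Origin at z = 0 exactly under the centre of the insulator when fully home. In mm: base plate x -64 to +96, y -45 to +45, 8 thick. Flat bed, top at z = 12, x -62 to +28. Two guide rails at y = +-19.5, 7 wide, 32 clear between them, x -52 to +26, tops at z = 17
- stop (a point): on the gauge, midway between the two stop lugs, in the plane of their faces (gauge x = 28) at bed height z = 12; lugs at gauge y = +-11, each 8 wide, tops at z = 34. Behind them a grey bearing block with a round dial head 50 across, gauge x 33 to 83, top at z = 60, whose pointer turns as the plunger goes in
- plunger_tip (a point): centre of the plunger's ball tip (10 across), 10 mm above the bed, midway between the lugs; when free the tip stands 10 mm out of the lug faces, to gauge x = 18
- plunger (a joint): travel of the gauge's sprung plunger: 0 free, grows as it is pushed in (gauge +x), 0.010 m when the insulator is fully home against the lugs; about 2 N at the start, 4.5 N there; it pushes the insulator back when let go
- case: fixed small dark wooden case lined with grey felt, outside 76 (x) x 100 (y) x 30 mm high when shut; origin at the centre of its underside. Bottom half inside 68 (x) x 92 (y) clear, felt floor at z = 5, wall tops at z = 15; a thing up to 21 high fits under the shut lid. The lid, hinged along the far (+x) side, stands open leaning back, its top about 90 above the bench
- lid (a joint): angle of the case lid: 0 shut, about 1.9 rad fully open; past about 1.35 rad it leans back, below that it falls shut by itself
- lid_hinge (a point): on the case lid's hinge axis (parallel to case y), 15 mm above the bench, 38 mm along case +x from the case's origin
- lid_edge (a point): middle of the lid's free edge, 76 mm from the hinge axis; the lid is 15 mm thick, its outer face lies behind (on the +x side) when it stands open
- driver: red-handled screwdriver lying at the back, 187 long, to be left alone; origin under its middle
- plier: red-handled pliers lying at the back, 140 long, to be left alone; origin under their middle
- pencil: yellow pencil lying at the back, 157 long, to be left alone; origin under its middle
Not all that is in view belongs to the job. Of the things that look like the insulator, the largest one is meant.

How it is judged:
On the way, in this order (a step that is already met when the one before it is completed fails the run):
1. the insulator lies flat on the gauge bed, fully home against the stop lugs (within 1.8 mm) with the plunger pressed in, held steady for 1.5 s (x of insulator in the frame of gauge between -0.0018 and 0.003 m and y of insulator in the frame of gauge between -0.006 and 0.006 m and z of insulator in the frame of gauge below 0.015 m and angle between the x axis of insulator and the x axis of gauge, either way round below 0.1 rad and angle between insulator's own z axis and vertical below 0.1 rad and value of joint plunger above 0.008 m), for 1.5 s.
2. the insulator lies flat in the open case, let go (x of insulator in the frame of case between -0.025 and 0.025 m and y of insulator in the frame of case between -0.035 and 0.035 m and z of insulator in the frame of case below 0.008 m and angle between insulator's own z axis and vertical below 0.15 rad and contact force between insulator and the fingers below 0.1 N and value of joint lid above 0.3 rad), for 0.1 s.
At the end, for the whole second after the job is handed in: the insulator lies flat (within 0.15 rad) and at rest on the floor of the wooden case, the lid is shut (under 0.06 rad) and the gauge's plunger is free again (under 1.5 mm) (value of joint lid below 0.06 rad and x of insulator in the frame of case between -0.025 and 0.025 m and y of insulator in the frame of case between -0.035 and 0.035 m and z of insulator in the frame of case below 0.008 m and angle between insulator's own z axis and vertical below 0.15 rad and linear speed of insulator below 0.02 m/s and value of joint plunger below 0.0015 m); the robot touches nothing.
It fails at once if the ceramic is squeezed with more than 22 N a side (45 N over both fingers together) (contact force between insulator and the fingers above 45 N).
It fails at once if the ceramic is pressed or knocked against the gauge, the case or the pad with more than 28 N (contact force between insulator and gauge above 28 N or contact force between insulator and case above 28 N or contact force between insulator and pad above 28 N).
It fails at once if the ceramic is dropped: falling free, out of the fingers, with its underside over 25 mm above the bench (contact force between insulator and the fingers below 0.05 N and linear speed of insulator above 0.25 m/s and height (world z) of insulator above 0.025 m).
It fails at once if a bystander tool is moved by more than 20 mm (distance of any of driver, plier, pencil from where it was at the start of the episode above 0.02 m).
It also fails if it takes over 69 s, if anything falls off the work surface, if the arm or the gripper's body presses on something with over 40 N, if the wrist force passes 120 N, or if a joint passes its speed limit or range.

## Robot

A 6-joint arm with a two-finger parallel gripper is mounted at the origin on a cart in front of the work surface, level with it; the furniture and walls round the work are solid. World frame = base frame: x ahead of the robot, y to its left, z up, the work surface at z = 0. Lengths are in m, angles in rad, forces in N, time in s.
With the tool pointing down it reaches from about 0.275 to 0.825 m from the base axis. Payload 5.2 kg.
Tool frame: the origin (TCP) lies midway between the tips of the shut fingers; the grasp point (between the pads) lies 19 mm behind it; z points along the fingers, y is the line along which they close (so a half turn about z gives the same grasp; the last joint's range is limited). The gripper opens to 93 mm and grips with 3 to 60 N. Pads are 15 mm wide; open, the fingers measure 128 mm over their backs; the gripper's body (75 mm by 188 mm) begins 65 mm behind the grasp point.
Start: joints at [1.137, 0.259, 1.535, -0, 1.348, -0.203], TCP at [0.126, 0.535, 0.219] pointing down, gripper open.
Joint ranges: [-3.14, 3.14], [-0.91, 2.08], [0.19, 2.58], [-1.22, 4.36], [0.22, 2.71], [-3.12, 3.12]. Speed limits (rad/s): [2.57, 2.57, 3.14, 3.14, 3.14, 3.14].

## Interface

Orientations are given as a unit quaternion [x, y, z, w].
In Python, from station import sensors, imaging, finish_job, nets gives the robot as it stands.
- The arm moves only by the tool step_arm, never from a script. Its argument "steps" is a list of rows, each a list of 2 entries, a list of its own where there are three numbers: the shift along the tool's x, y, z scaled (see below), then the turn about the tool's z scaled (see below). In form: [[[dx, dy, dz], roll], ...]. A call has 1 to 10 rows; each row shifts and turns the commanded pose from where the row before left it, along the tool's axes as they then stand; what a row does not reach is not made up. The controller multiplies each number of a shift by 0.03 m and each number of a turn by 4 degrees. A row lasts 1/10 s, in which the tool goes at most 50 mm and 8.59 degrees, less where a joint would pass 70% of its speed; a pose out of reach is approached as far as the arm can. A call with a number of a shift or a turn outside -1 to 1 is refused whole. A call with a gripper value outside its range is refused whole. "hand" is the closure, from -1 (fully open) to 1 (shut), set as the call begins (left out, the last holds). The fingers move at their own pace and stop on an object; the grip force is fixed at half the most. Time passes only in rows, so rows that do not move let the fingers close. It gives the time, the measured TCP pose, the force, the opening and the grip force at its end, in the units of the state.
- sensors.get_obs(): the state, without advancing time (a new reading comes with each control period).
- imaging.snapshot(name): name is "scene" or "top"; returns (picture, depth): 384x512x3 uint8, blue, green, red; 384x512 float32, m along the optical axis (not along the pixel's ray), 0 where there is no reading.
- imaging.camera_params(name): a dict with "fovy" (degrees; the focal length in pixels is half the picture's height over the tangent of half this angle, whatever the lens; pixels are square), "cx", "cy" (the principal point, pixels), "pose" (4x4, takes a point from camera to world coordinates). Camera axes: x right, y down, z forward; pixel columns grow to the right and rows downward; lengths in m; the calibration is good to about 2 mm. A picture is of the moment at which its call begins. camera_params takes no time and is no camera call.
- finish_job(): hands the job in; it is judged then, once.
Trained networks look in the newest picture that a camera, given by its name, has taken for a name from the list of things; names that differ only in an ending like _2 or _b are one class to them, and where a whole thing is asked for, a point or a joint stands for the part that bears it (a point fixed in the world has none). Each returns a list of dicts, best first, with "p" (0 to 1); they miss things now and then, are a little off and sometimes report something else, mostly with a low value. They report only what shows in the picture. A call takes as long as a camera call. They do not tell look-alikes from the thing itself.
- nets.look_for(label, camera): "rect" ([left, top, right, bottom] in pixels, round what is visible of it).
The state is a dict: "clock": time; "joints": joint angles; "qd": joint speeds; "joint_torque": joint torques, N m; "tcp_pos": TCP position; "ee_rot": TCP orientation; "ft_force": force on the tool from outside, world axes, zero at the start; "ft_torque": the same for the moment, N m; "gripper_width": finger opening in m; "gripper_force": force on a finger pad.
Only numpy, scipy, OpenCV 4.12 (cv2) and the standard library are available. Lean on these libraries where they do the work, as an engineer would, in place of code of your own. Each camera call takes 0.05 s, during which the arm holds its last target. There are 200 camera calls.

## Working session

There is one attempt and no reset: what is moved stays moved. The work goes in short steps, Python scripts to look and compute and a tool call to move; the robot and the scene stay as the last step left them, time stands still between calls to the robot, and variables do not carry over. Pictures are saved under pics/ and viewed, at most 10 in all, crops included, and the job is handed in when it is done.

Besides the shell and the picture viewer there is one more tool, called after ">>>" as name(argument=value, ...) on one line, values as JSON. step_arm: Moves the arm, as the interface text tells. Its arguments: {"type":"object","properties":{"steps":{"type":"array"},"hand":{"type":"number"}},"required":["steps"]}

```bash
mkdir -p pics
cat > h.py <<'E'
import numpy as np, cv2
from station import sensors, imaging, finish_job, nets
def K(n):
    p=imaging.camera_params(n); f=192/np.tan(np.radians(p["fovy"])/2); return f,p["cx"],p["cy"],np.array(p["pose"])
def cloud(n,d):
    f,cx,cy,T=K(n); v,u=np.mgrid[:384,:512]
    P=np.stack([(u-cx)/f*d,(v-cy)/f*d,d,np.ones_like(d)],-1)@T.T
    P=P[...,:3]; P[d==0]=np.nan; return P
E
python3 - <<'E'
from h import *
ims=[]
for n in("scene","top"):
    im,d=imaging.snapshot(n); np.save(n+"_d.npy",d); cv2.imwrite(f"pics/{n}0.png",cv2.resize(im,(800,600)))
    cv2.imwrite(n+"_raw.png",im)
    P=cloud(n,d)
    print(n,imaging.camera_params(n)["pose"])
    for l in("insulator","gauge","case","lid","pad","plunger","plunger_tip","stop","driver","plier","pencil"):
        for r in nets.look_for(l,n)[:4]:
            a,b,c,e=r["rect"]; u,v=int((a+c)/2),int((b+e)/2)
            print(l,[round(x) for x in r["rect"]],round(r["p"],2),P[v,u].round(3))
print(sensors.get_obs())
E
```

```text
scene [[-0.9075305  -0.21652486  0.35986856  0.17623687]
 [-0.4193967   0.42183991 -0.80383923  0.65564453]
 [ 0.02224426 -0.8804363  -0.47364239  0.50284241]
 [ 0.          0.          0.          1.        ]]
insulator [210, 265, 248, 286] 0.97 [0.451 0.145 0.027]
insulator [278, 282, 288, 303] 0.82 [0.358 0.131 0.015]
insulator [269, 250, 293, 268] 0.77 [0.393 0.049 0.016]
gauge [201, 187, 286, 235] 0.85 [ 0.522 -0.057  0.026]
case [260, 130, 312, 183] 0.87 [ 0.549 -0.377  0.018]
pad [172, 256, 259, 315] 0.89 [0.469 0.156 0.007]
plunger_tip [260, 132, 313, 182] 0.34 [ 0.545 -0.368  0.02 ]
stop [201, 187, 287, 236] 0.82 [ 0.522 -0.058  0.023]
driver [106, 230, 141, 259] 0.51 [0.689 0.127 0.002]
plier [168, 183, 196, 214] 0.64 [ 0.683 -0.066  0.009]
pencil [210, 155, 238, 171] 0.53 [ 0.69  -0.278  0.011]
top [[-0.00631216 -0.99405271  0.10871689  0.4510579 ]
 [-0.99956402  0.00940799  0.02798674 -0.09589844]
 [-0.02884311 -0.10849284 -0.99367871  0.89408946]
 [ 0.          0.          0.          1.        ]]
insulator [169, 269, 188, 278] 0.62 [0.358 0.12  0.011]
insulator [202, 25
[... 680 characters left out ...]
08]
{'clock': 1.2, 'joints': array([ 1.13723052e+00,  2.58600863e-01,  1.53495374e+00, -1.25931730e-05,
        1.34800720e+00, -2.02785164e-01]), 'qd': array([ 0.00192754,  0.0013312 , -0.00119109, -0.00073418,  0.00155585,
       -0.00120496]), 'joint_torque': array([ 9.61967453e-04, -4.37194562e+01, -2.84319627e+01,  7.18828524e-02,
        3.10498173e-02,  2.42598014e-05]), 'tcp_pos': array([0.12578986, 0.53544741, 0.21867088]), 'ee_rot': array([1.15133042e-01, 9.93350081e-01, 1.27316589e-05, 1.06588782e-05]), 'ft_force': array([-0.05412156, -0.27809111, -0.11202316]), 'ft_torque': array([-0.00708112, -0.00011056, -0.04827606]), 'gripper_force': 0.0, 'gripper_width': 0.09273348067303794}
```

Run:
```python
import cv2,numpy as np
t=cv2.imread("top_raw.png")
cv2.imwrite("pics/t1.png",cv2.resize(t[125:285,130:400],None,fx=2.96,fy=2.96,interpolation=cv2.INTER_CUBIC))
```

```text
(no output)
```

View pics/t1.png

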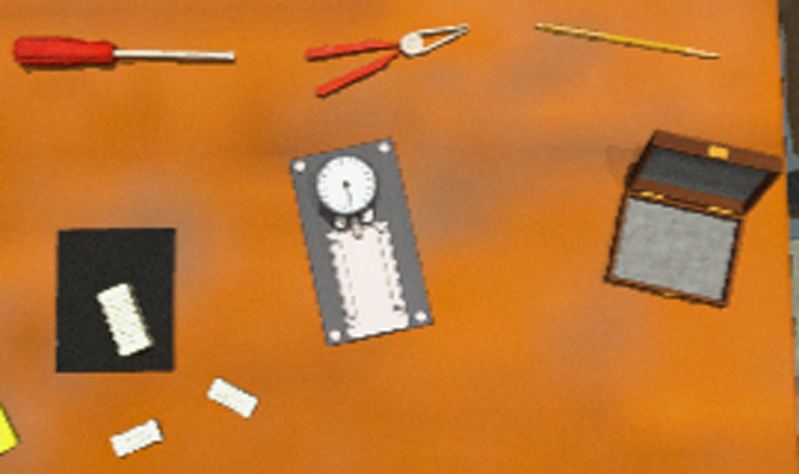

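View pics/scene0.png

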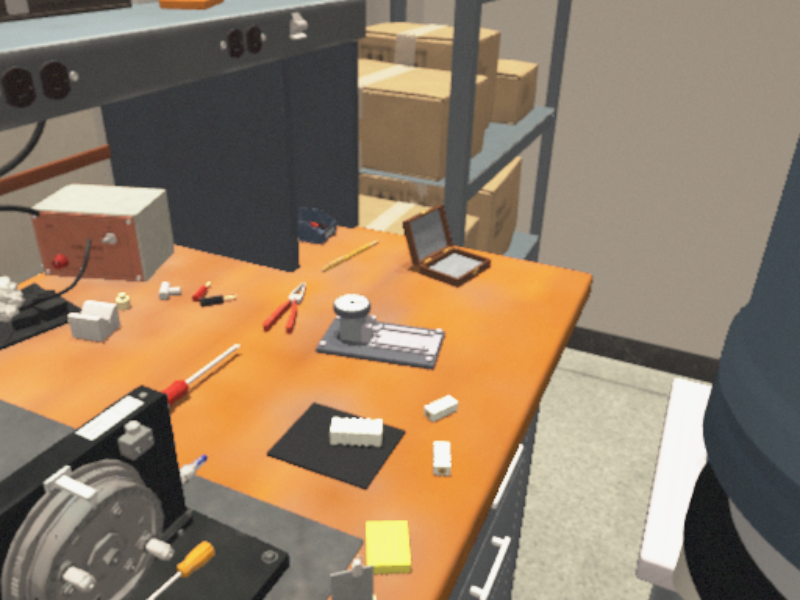

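The top crop shows the insulator on the black pad at crop (124,320). The gauge dial is at (346,185), with its bed towards the robot. The open case is at (675,245), with its lid on the far side. The two small white pieces at (233,397) and (136,438) are decoys.

```bash
cat >> h.py <<'E'
def toplane(n,uv,z):
    f,cx,cy,T=K(n); uv=np.asarray(uv,float)
    r=np.c_[(uv[:,0]-cx)/f,(uv[:,1]-cy)/f,np.ones(len(uv))]@T[:3,:3].T
    return T[:3,3]+r*((z-T[2,3])/r[:,2])[:,None]
def proj(n,P):
    f,cx,cy,T=K(n); q=(np.asarray(P)-T[:3,3])@T[:3,:3]; return np.c_[f*q[:,0]/q[:,2]+cx,f*q[:,1]/q[:,2]+cy]
def rect(n,m,z):
    "largest blob of mask -> rectangle on plane z: centre, long-axis angle, sizes in mm"
    k,L,S,_=cv2.connectedComponentsWithStats(m.astype(np.uint8)); i=1+S[1:,4].argmax()
    c=max(cv2.findContours((L==i).astype(np.uint8),0,cv2.CHAIN_APPROX_NONE)[0],key=len)[:,0]
    p=toplane(n,c,z)[:,:2]*1000
    (x,y),(w,h),a=cv2.minAreaRect(p.astype(np.float32))
    if h>w: w,h,a=h,w,a+90
    return np.round([x,y,w,h,(a+90)%180-90],1)
def win(m,a,b,c,d):
    o=np.zeros_like(m); o[b:d,a:c]=m[b:d,a:c]; return o
E
python3 - <<'E'
from h import *
W={"top":dict(i=(158,212,188,252),g=(222,165,282,248),c=(330,160,400,236)),"scene":dict(i=(205,260,253,292),g=(195,185,292,240),c=(255,125,320,190))}
for n in("top","scene"):
    im=cv2.imread(n+"_raw.png"); hsv=cv2.cvtColor(im,cv2.COLOR_BGR2HSV); H,S,V=[hsv[...,i].astype(int) for i in range(3)]
    d=np.load(n+"_d.npy"); P=cloud(n,d)
    mi=win((V>130)&(S<90),*W[n]["i"]); print(n,"ins z24",rect(n,mi,.024))
    q=P[mi]; print(" depth top z",np.nanpercentile(q[:,2],[10,50,90]).round(4))
    t=mi&(P[...,2]>.019); print(" cloud rect",cv2.minAreaRect((P[t][:,:2]*1000).astype(np.float32)))
    mg=win(~((S>110)&(H<25)),*W[n]["g"]); print(" gauge z8",rect(n,mg,.008))
    mf=win((S<70)&(V>90),*W[n]["c"]); print(" felt z5",rect(n,mf,.005))
    mb=win((P[...,2]>.004)&(P[...,2]<.011)&(S<110),*W[n]["g"]); print(" plate cloud",cv2.minAreaRect((P[mb][:,:2]*1000).astype(np.float32)),np.nanmedian(P[mb][:,2]))
    mb=win((P[...,2]>.0)&(P[...,2]<.02),*W[n]["c"]); print("felt depth",np.nanmedian(P[mf][:,2]))
E
```

```text
top ins z24 [455.6 134.9  55.3  26.4  22.3]
 depth top z [0.0214 0.0241 0.0263]
 cloud rect ((455.3559875488281, 134.8347930908203), (55.09415054321289, 25.723735809326172), 21.836091995239258)
 gauge z8 [519.5 -58.7 159.2  89.8  11.8]
 felt z5 [ 510.9 -320.4   90.9   66.6   76.7]
 plate cloud ((519.6910400390625, -58.72590637207031), (159.55027770996094, 89.7574691772461), 12.135398864746094) 0.008872420284833371
felt depth 0.005599768994452359
scene ins z24 [453.  142.8  57.   46.1  22.2]
 depth top z [0.0101 0.0239 0.0265]
 cloud rect ((455.0894775390625, 136.06887817382812), (54.8072395324707, 27.584983825683594), 24.35770034790039)
 gauge z8 [534.3 -89.  176.1 169.7  11.8]
 felt z5 [ 610.6 -440.2  227.3   59.9  -61.7]
 plate cloud ((531.7389526367188, -75.46249389648438), (178.6332244873047, 131.50262451171875), 11.117619514465332) 0.00971744550361811
felt depth 0.023768749003236722
```

```bash
cat >> h.py <<'E'
def go(x,y,z,yaw):
    "units (shift/30mm, roll/4deg) from the present pose to TCP x,y,z mm with tool y at yaw deg"
    from scipy.spatial.transform import Rotation as R
    o=sensors.get_obs(); M=R.from_quat(o["ee_rot"]).as_matrix()
    cur=np.degrees(np.arctan2(M[1,1],M[0,1])); dr=-((yaw-cur+90)%180-90)
    d=M.T@(np.array([x,y,z])/1000-o["tcp_pos"])/.03
    print("clock",round(o["clock"],2),"tcp",(o["tcp_pos"]*1000).round(1),"yaw",cur.round(2),"tilt",np.degrees(np.arccos(-M[2,2])).round(2),"F",o["ft_force"].round(1),"w",round(o["gripper_width"]*1000,1),"gf",round(float(o["gripper_force"]),1),"q6",o["joints"][5].round(2))
    print("shift",d.round(3),"roll",round(dr/4,3))
E
python3 - <<'E'
from h import *
go(455.4,134.9,120,112.1)
a=np.array([126,535]);b=np.array([455,135])
for n in("top","scene"):
    P=cloud(n,np.load(n+"_d.npy")).reshape(-1,3); P=P[np.isfinite(P).all(1)]*1000
    u=(b-a)/np.linalg.norm(b-a); r=P[:,:2]-a; s=r@u; l=abs(r@np.array([-u[1],u[0]]))
    for lo in range(0,520,60):
        k=(s>lo)&(s<lo+60)&(l<110); print(n,lo,k.sum(),P[k,2].max().round() if k.any() else None,end="; ")
    k=(P[:,0]>560)&(P[:,0]<780)&(abs(P[:,1]+340)<130)
    for x in range(560,780,20):
        j=k&(abs(P[:,0]-x-10)<10); print(x,P[j,2].max().round() if j.any() else None,end=" ")
    print()
E
```

```text
clock 1.2 tcp [125.8 535.4 218.7] yaw 76.78 tilt 0.0 F [-0.1 -0.3 -0.1] w 92.7 gf 0.0 q6 -0.2
shift [-13.75  -10.485   3.289] roll -8.831
top 0 328 -846.0; top 60 198 -847.0; top 120 160 15.0; top 180 568 17.0; top 240 958 77.0; top 300 1599 77.0; top 360 2080 28.0; top 420 2131 19.0; top 480 2131 28.0; 560 90.0 580 90.0 600 6.0 620 6.0 640 6.0 660 10.0 680 12.0 700 385.0 720 406.0 740 406.0 760 406.0 
scene 0 11438 475.0; scene 60 0 None; scene 120 0 None; scene 180 0 None; scene 240 580 79.0; scene 300 2880 77.0; scene 360 4261 28.0; scene 420 3878 17.0; scene 480 3219 29.0; 560 90.0 580 90.0 600 5.0 620 5.0 640 5.0 660 11.0 680 12.0 700 385.0 720 405.0 740 405.0 760 405.0
```

>>> step_arm(steps=[[[-1,-0.76,0],0],[[-1,-0.76,0],0],[[-1,-0.76,0],0],[[-1,-0.76,0],0],[[-1,-0.76,0],0],[[-1,-0.76,0],0],[[-1,-0.76,0],0],[[-1,-0.76,0],0],[[-1,-0.76,0],0],[[-1,-0.76,0],0]], hand=-1)

```text
clock: 2.2
tcp_pos: [0.3665, 0.2436, 0.2189]
ee_rot: [0.115, 0.993, 0.0, 0.0]
ft_force: [1.3, 0.3, -1.2]
gripper_width: 0.0928
gripper_force: 0.0
```

>>> step_arm(steps=[[[-0.94,-0.72,0],0],[[-0.94,-0.72,0],0],[[-0.94,-0.72,0],0],[[-0.94,-0.72,0],0],[[0,0,0],-1],[[0,0,0],-1],[[0,0,0],-1],[[0,0,0],-1],[[0,0,0],-1],[[0,0,0],-1]])

```text
clock: 3.2
tcp_pos: [0.4557, 0.1349, 0.2187]
ee_rot: [-0.095, 0.995, -0.0, 0.0]
ft_force: [0.5, 0.3, 1.3]
gripper_width: 0.0931
gripper_force: 0.0
```

```bash
python3 -c "
from h import *
go(455.4,134.9,60,112.1)"
```

```text
clock 3.2 tcp [455.7 134.9 218.7] yaw 100.93 tilt 0.01 F [0.5 0.3 1.3] w 93.1 gf 0.0 q6 -1.71
shift [1.200e-02 3.000e-03 5.291e+00] roll -2.791
```

>>> step_arm(steps=[[[0,0,1],-0.95],[[0,0,1],-0.95],[[0,0,1],-0.89],[[0,0,1],0],[[0,0,1],0],[[0,0,0.8],0],[[0,0,0.6],0],[[0,0,0.3],0],[[0,0,0.19],0],[[0,0,0],0]], hand=0.1)

```text
clock: 4.2
tcp_pos: [0.4558, 0.1349, 0.0118]
ee_rot: [-0.19, 0.982, 0.0, -0.0]
ft_force: [0.0, 0.2, 0.2]
gripper_width: 0.0421
gripper_force: 0.0
```

Run:
```python
from h import *
go(455.4,134.9,12,112.1)
im,d=imaging.snapshot("top"); im2,d=imaging.snapshot("scene")
cv2.imwrite("pics/g1.png",np.hstack([cv2.resize(im[190:290,130:230],(400,400)),cv2.resize(im2[210:320,160:270],(400,400))]))
```

```text
clock 4.2 tcp [455.8 134.9  11.8] yaw 111.94 tilt 0.02 F [0.  0.2 0.2] w 42.1 gf 0.0 q6 -1.9
shift [ 0.012  0.004 -0.005] roll -0.041
```

View pics/g1.png

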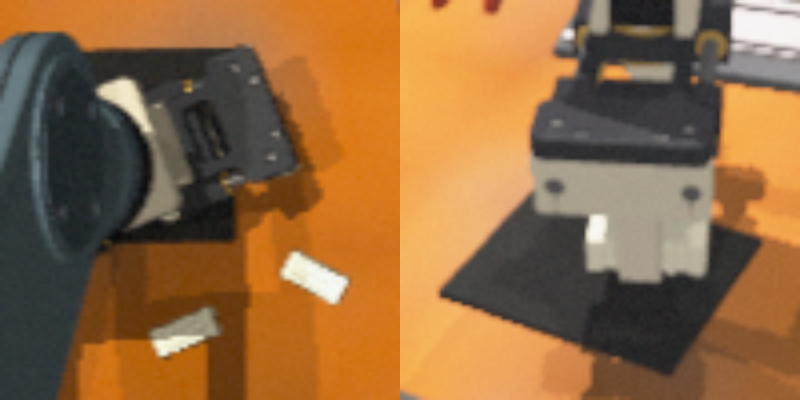

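The right half shows the fingers straddling the insulator, with a finger at crop (640,250) and the ceramic at (600,245). I'll close gradually and watch the force.

>>> step_arm(steps=[[[0,0,0],0],[[0,0,0],0],[[0,0,0],0],[[0,0,0],0]], hand=0.43)

```text
clock: 4.7
tcp_pos: [0.456, 0.1349, 0.0123]
ee_rot: [-0.19, 0.982, -0.0, 0.0]
ft_force: [-0.3, -0.9, 0.7]
gripper_width: 0.0266
gripper_force: 0.3
```

>>> step_arm(steps=[[[0,0,0],0],[[0,0,0],0],[[0,0,0],0]], hand=0.46)

```text
clock: 5.0
tcp_pos: [0.456, 0.1348, 0.0123]
ee_rot: [-0.19, 0.982, -0.0, 0.0]
ft_force: [0.7, -1.0, 3.9]
gripper_width: 0.0255
gripper_force: 16.7
```

>>> step_arm(steps=[[[0,0,0],0],[[0,0,0],0]], hand=0.45)

```text
clock: 5.2
tcp_pos: [0.456, 0.1348, 0.0122]
ee_rot: [-0.19, 0.982, -0.0, 0.0]
ft_force: [0.1, -0.9, 6.1]
gripper_width: 0.0264
gripper_force: 8.0
```

>>> step_arm(steps=[[[0,0,-0.1],0],[[0,0,-0.2],0],[[0,0,-0.4],0],[[0,0,-0.6],0],[[0,0,-0.6],0],[[0,0,-0.6],0],[[0,0,-0.4],0],[[0,0,0],0]])

```text
clock: 6.0
tcp_pos: [0.4568, 0.1351, 0.1005]
ee_rot: [-0.19, 0.982, -0.0, 0.002]
ft_force: [0.9, 0.0, -0.5]
gripper_width: 0.0258
gripper_force: 8.0
```

Run:
```python
from h import *
# gauge origin and a start point 20 mm short of home
g=np.radians(12.0); o=np.array([519.6,-58.7])-16*np.array([np.cos(g),np.sin(g)])
s=o-18*np.array([np.cos(g),np.sin(g)]); print(o,s)
go(s[0],s[1],60,102)
im,d=imaging.snapshot("scene")
cv2.imwrite("pics/g2.png",cv2.resize(im[160:320,120:320],(750,600)))
```

```text
[503.94963839 -62.02658705] [486.34298158 -65.76899749]
clock 6.0 tcp [456.8 135.1 100.5] yaw 111.94 tilt 0.19 F [ 0.9  0.  -0.5] w 25.8 gf 8.0 q6 -1.9
shift [ 1.594 -6.578  1.351] roll 2.485
```

View pics/g2.png

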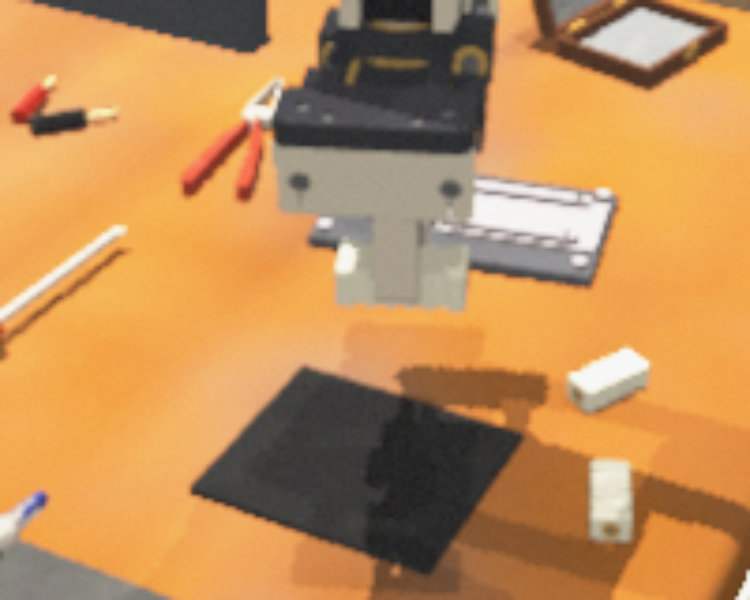

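The insulator is held level at crop (400,275) and clear of the pad. Now I'll turn it to the gauge angle.

>>> step_arm(steps=[[[0,0,0],0.6],[[0,0,0],0.8],[[0,0,0],0.7],[[0,0,0],0.38],[[0,0,0],0]])

```text
clock: 6.55
tcp_pos: [0.4551, 0.1349, 0.0981]
ee_rot: [-0.105, 0.995, 0.0, -0.001]
ft_force: [0.5, -0.4, -0.3]
gripper_width: 0.026
gripper_force: 8.0
```

```bash
python3 -c "
from h import *
go(486.3,-65.8,60,102)"
```

```text
clock 6.55 tcp [455.1 134.9  98.1] yaw 102.02 tilt 0.1 F [ 0.5 -0.4 -0.3] w 26.0 gf 8.0 q6 -1.73
shift [ 0.374 -6.761  1.269] roll 0.004
```

>>> step_arm(steps=[[[0.04,-0.4,0],0],[[0.04,-0.8,0],0],[[0.04,-0.9,0],0],[[0.04,-0.9,0],0],[[0.04,-0.9,0],0],[[0.04,-0.9,0],0],[[0.04,-0.9,0],0],[[0.04,-0.7,0],0],[[0.05,-0.36,0],0],[[0,0,0],0]])

```text
clock: 7.55
tcp_pos: [0.487, -0.0673, 0.0988]
ee_rot: [-0.104, 0.995, -0.0, -0.0]
ft_force: [-0.0, 0.6, -1.0]
gripper_width: 0.0263
gripper_force: 8.0
```

>>> step_arm(steps=[[[0,0,0.4],0],[[0,0,0.5],0],[[0,0,0.4],0],[[0,0,0],0],[[0,0,0],0]])

```text
clock: 8.05
tcp_pos: [0.4867, -0.065, 0.0595]
ee_rot: [-0.105, 0.994, 0.0, -0.001]
ft_force: [-0.0, -0.5, -1.2]
gripper_width: 0.0261
gripper_force: 8.0
```

Run:
```python
from h import *
go(486.3,-65.8,22,102)
im,d=imaging.snapshot("scene"); im2,d2=imaging.snapshot("top")
cv2.imwrite("pics/g3.png",np.hstack([cv2.resize(im[150:250,185:305],(480,400),interpolation=2),cv2.resize(im2[165:265,215:295],(320,400),interpolation=2)]))
```

```text
clock 8.05 tcp [486.7 -65.   59.5] yaw 102.07 tilt 0.08 F [-0.  -0.5 -1.2] w 26.1 gf 8.0 q6 -2.14
shift [ 0.017 -0.024  1.25 ] roll 0.018
```

View pics/g3.png

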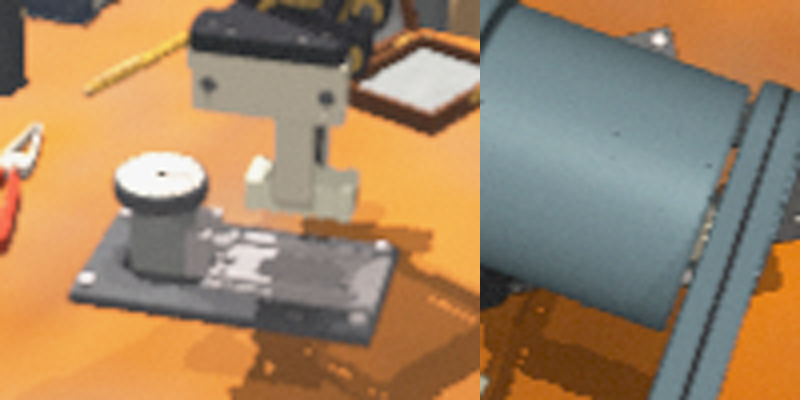

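The scene crop at left shows the insulator held level over the bed at (300,190), short of the dial block at (165,225). Descending gently.

>>> step_arm(steps=[[[0,-0.02,0.4],0],[[0,0,0.4],0],[[0,0,0.2],0],[[0,0,0.1],0],[[0,0,0.07],0],[[0,0,0],0]])

```text
clock: 8.75
tcp_pos: [0.4871, -0.0663, 0.0246]
ee_rot: [-0.105, 0.995, 0.0, -0.0]
ft_force: [0.7, 0.2, -0.4]
gripper_width: 0.0255
gripper_force: 8.0
```

>>> step_arm(steps=[[[0,0,0.03],0],[[0,0,0.03],0],[[0,0,0],0],[[0,0,0],0]])

```text
clock: 9.15
tcp_pos: [0.4873, -0.0664, 0.0232]
ee_rot: [-0.105, 0.995, -0.0, 0.0]
ft_force: [0.5, -0.7, -0.4]
gripper_width: 0.0261
gripper_force: 8.0
```

>>> step_arm(steps=[[[0,0,0.03],0],[[0,0,0.03],0],[[0,0,0],0],[[0,0,0],0]])

```text
clock: 9.55
tcp_pos: [0.4872, -0.0663, 0.0212]
ee_rot: [-0.105, 0.995, 0.0, -0.0]
ft_force: [0.1, -1.8, -1.2]
gripper_width: 0.0262
gripper_force: 8.0
```

>>> step_arm(steps=[[[0,0,0.03],0],[[0,0,0],0],[[0,0,0],0]])

```text
clock: 9.85
tcp_pos: [0.4872, -0.0663, 0.0203]
ee_rot: [-0.105, 0.995, 0.0, -0.0]
ft_force: [-0.1, -0.3, -0.2]
gripper_width: 0.026
gripper_force: 8.0
```

>>> step_arm(steps=[[[0,0,0.02],0],[[0,0,0],0],[[0,0,0],0]])

```text
clock: 10.15
tcp_pos: [0.4872, -0.0663, 0.0202]
ee_rot: [-0.105, 0.995, -0.0, 0.0]
ft_force: [-2.1, 1.4, 5.0]
gripper_width: 0.0258
gripper_force: 8.0
```

>>> step_arm(steps=[[[0,0,0.02],0],[[0,0,0],0],[[0,0,0],0]])

```text
clock: 10.45
tcp_pos: [0.4873, -0.0663, 0.02]
ee_rot: [-0.105, 0.994, -0.0, 0.0]
ft_force: [-2.7, 1.5, 9.3]
gripper_width: 0.026
gripper_force: 8.1
```

>>> step_arm(steps=[[[0,0,-0.035],0],[[0,0,0],0],[[-0.05,0,0],0],[[-0.05,0,0],0],[[-0.05,0,0],0],[[-0.05,0,0],0],[[-0.05,0,0],0],[[0,0,0],0]])

```text
clock: 11.25
tcp_pos: [0.4947, -0.0647, 0.0201]
ee_rot: [-0.105, 0.994, 0.0, -0.0]
ft_force: [0.8, -0.0, -0.6]
gripper_width: 0.0259
gripper_force: 8.0
```

>>> step_arm(steps=[[[-0.05,0,0],0],[[-0.05,0,0],0],[[-0.05,0,0],0],[[0,0,0],0]])

```text
clock: 11.65
tcp_pos: [0.4987, -0.0638, 0.0201]
ee_rot: [-0.105, 0.995, 0.0, -0.0]
ft_force: [-2.9, -0.8, -0.4]
gripper_width: 0.026
gripper_force: 8.0
```

>>> step_arm(steps=[[[-0.05,0,0],0],[[-0.05,0,0],0],[[0,0,0],0]])

```text
clock: 11.95
tcp_pos: [0.5018, -0.0631, 0.0201]
ee_rot: [-0.105, 0.995, 0.0, -0.0]
ft_force: [-3.7, -0.9, -0.6]
gripper_width: 0.0259
gripper_force: 8.0
```

>>> step_arm(steps=[[[-0.03,0,0],0],[[0,0,0],0],[[0,0,0],0]])

```text
clock: 12.25
tcp_pos: [0.5026, -0.063, 0.0201]
ee_rot: [-0.105, 0.995, 0.0, -0.0]
ft_force: [-4.2, -1.5, -0.8]
gripper_width: 0.0257
gripper_force: 8.0
```

>>> step_arm(steps=[[[-0.03,0,0],0],[[0,0,0],0],[[0,0,0],0]])

```text
clock: 12.55
tcp_pos: [0.5036, -0.0628, 0.0201]
ee_rot: [-0.105, 0.995, 0.0, -0.0]
ft_force: [-3.7, -1.1, -0.6]
gripper_width: 0.0257
gripper_force: 8.0
```

>>> step_arm(steps=[[[-0.03,0,0],0],[[0,0,0],0],[[0,0,0],0]])

```text
clock: 12.85
tcp_pos: [0.5044, -0.0626, 0.0201]
ee_rot: [-0.105, 0.995, 0.0, -0.0]
ft_force: [-4.5, -1.3, -1.5]
gripper_width: 0.0259
gripper_force: 8.0
```

>>> step_arm(steps=[[[-0.03,0,0],0],[[0,0,0],0],[[0,0,0],0]])

```text
clock: 13.15
tcp_pos: [0.5046, -0.0625, 0.0201]
ee_rot: [-0.105, 0.994, 0.0, -0.001]
ft_force: [-6.2, -1.8, 0.4]
gripper_width: 0.0259
gripper_force: 8.0
```

>>> step_arm(steps=[[[-0.02,0,0],0],[[0,0,0],0],[[0,0,0],0]])

```text
clock: 13.45
tcp_pos: [0.5047, -0.0624, 0.02]
ee_rot: [-0.105, 0.994, 0.0, -0.001]
ft_force: [-7.6, -2.8, 1.4]
gripper_width: 0.0258
gripper_force: 8.0
```

Run:
```python
from h import *
go(504,-62,20,102)
im,d=imaging.snapshot("scene")
cv2.imwrite("pics/g4.png",cv2.resize(im[170:245,195:295],(800,600),interpolation=2))
```

```text
clock 13.45 tcp [504.7 -62.4  20. ] yaw 102.03 tilt 0.15 F [-7.6 -2.8  1.4] w 25.8 gf 8.0 q6 -2.12
shift [0.02  0.017 0.001] roll 0.007
```

View pics/g4.png

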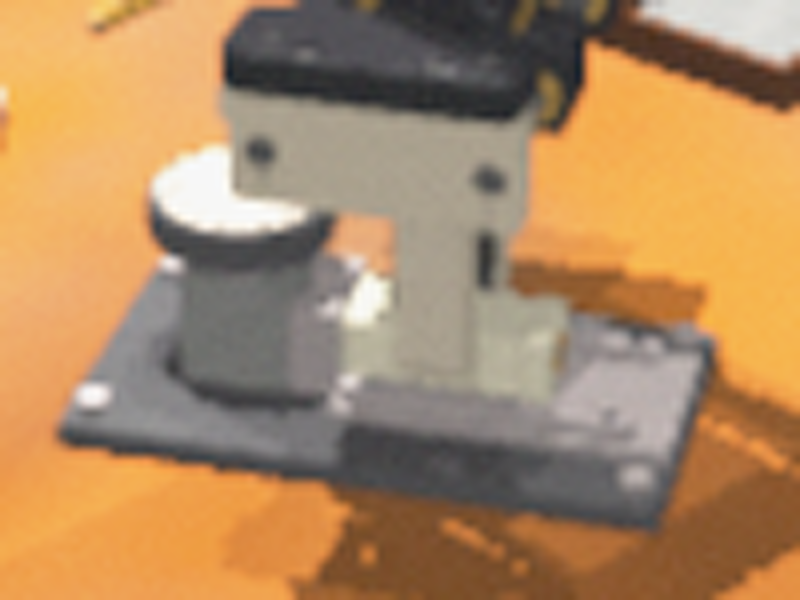

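The insulator's end meets the lugs at about (345,340), and the force rises while the TCP has stopped, so it is home. Holding.

>>> step_arm(steps=[[[0,0,0],0],[[0,0,0],0],[[0,0,0],0],[[0,0,0],0],[[0,0,0],0],[[0,0,0],0],[[0,0,0],0],[[0,0,0],0],[[0,0,0],0],[[0,0,0],0]])

```text
clock: 14.5
tcp_pos: [0.5046, -0.0624, 0.02]
ee_rot: [-0.105, 0.994, 0.0, -0.001]
ft_force: [-7.3, -3.8, 1.8]
gripper_width: 0.0255
gripper_force: 8.0
```

>>> step_arm(steps=[[[0,0,0],0],[[0,0,0],0],[[0,0,0],0],[[0,0,0],0],[[0,0,0],0],[[0,0,0],0],[[0,0,0],0],[[0,0,0],0],[[0,0,0],0],[[0,0,0],0]])

```text
clock: 15.5
tcp_pos: [0.5047, -0.0624, 0.0201]
ee_rot: [-0.105, 0.994, 0.0, -0.001]
ft_force: [-7.8, -2.5, 1.7]
gripper_width: 0.0258
gripper_force: 8.0
```

>>> step_arm(steps=[[[0.1,0,0],0],[[0.15,0,0],0],[[0.15,0,0],0],[[0.15,0,0],0],[[0.05,0,0],0],[[0,0,0],0]])

```text
clock: 16.1
tcp_pos: [0.4889, -0.0663, 0.0206]
ee_rot: [-0.105, 0.995, -0.0, 0.001]
ft_force: [-0.2, -1.1, -0.7]
gripper_width: 0.0258
gripper_force: 8.0
```

>>> step_arm(steps=[[[0,0,-0.1],0],[[0,0,-0.3],0],[[0,0,-0.5],0],[[0,0,-0.7],0],[[0,0,-0.7],0],[[0,0,-0.7],0],[[0,0,-0.5],0],[[0,0,-0.3],0],[[0,0,0],0]])

```text
clock: 17.0
tcp_pos: [0.4894, -0.0664, 0.1358]
ee_rot: [-0.105, 0.995, -0.001, 0.001]
ft_force: [0.4, -0.7, -1.6]
gripper_width: 0.026
gripper_force: 8.0
```

>>> step_arm(steps=[[[0,0,0],0.4],[[0,0,0],0.9],[[0,0,0],0.9],[[0,0,0],0.9],[[0,0,0],0.9],[[0,0,0],0.9],[[0,0,0],0.9],[[0,0,0],0.5],[[0,0,0],0]])

```text
clock: 17.9
tcp_pos: [0.4877, -0.0658, 0.1331]
ee_rot: [0.115, 0.993, 0.0, -0.001]
ft_force: [0.7, 0.1, -0.4]
gripper_width: 0.0258
gripper_force: 8.0
```

Run:
```python
from h import *
go(511.3,-320.2,120,76.7)
im,d=imaging.snapshot("scene")
cv2.imwrite("pics/g5.png",cv2.resize(im[100:250,150:350],(800,600),interpolation=2))
```

```text
clock 17.9 tcp [487.7 -65.8 133.1] yaw 76.74 tilt 0.13 F [ 0.7  0.1 -0.4] w 25.8 gf 8.0 q6 -1.7
shift [-2.713 -8.073  0.427] roll 0.01
```

View pics/g5.png

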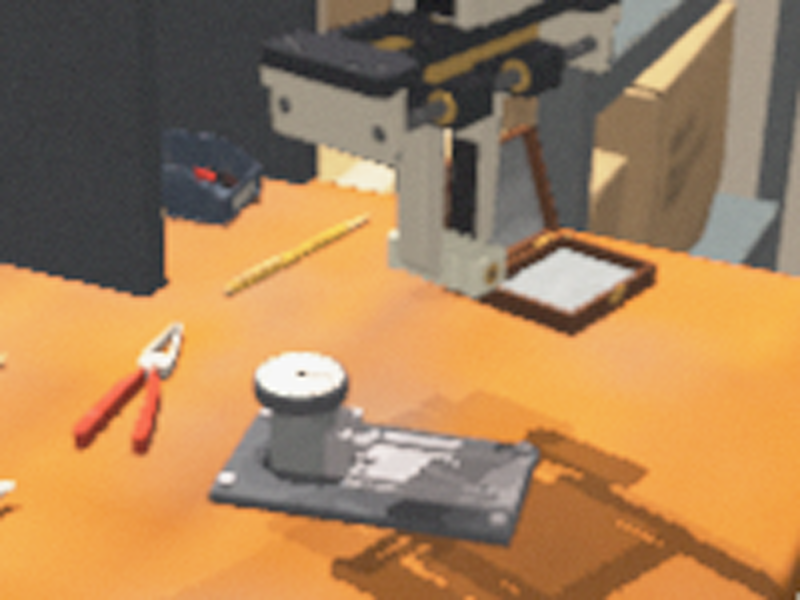

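The insulator is held clear of the gauge at (450,265), the plunger is free, and the case is open at (580,280). Carrying it over.

>>> step_arm(steps=[[[-0.2,-0.5,0],0],[[-0.3,-0.9,0],0],[[-0.3,-1,0],0],[[-0.35,-1,0],0],[[-0.35,-1,0],0],[[-0.35,-1,0],0],[[-0.35,-1,0],0],[[-0.25,-0.8,0],0],[[-0.17,-0.6,0],0],[[-0.09,-0.27,0],0]])

```text
clock: 18.95
tcp_pos: [0.5119, -0.3227, 0.1338]
ee_rot: [0.116, 0.993, -0.0, -0.0]
ft_force: [-0.6, 0.5, -1.1]
gripper_width: 0.026
gripper_force: 8.0
```

>>> step_arm(steps=[[[0,0,0.5],0],[[0,0,0.7],0],[[0,0,0.5],0],[[0,0,0.3],0],[[0,0,0],0],[[0,0,0],0]])

```text
clock: 19.55
tcp_pos: [0.5126, -0.3203, 0.0746]
ee_rot: [0.115, 0.993, -0.0, 0.0]
ft_force: [0.4, -0.3, 0.4]
gripper_width: 0.0262
gripper_force: 8.0
```

Run:
```python
from h import *
go(511.3,-320.2,25,76.7)
im,d=imaging.snapshot("scene")
cv2.imwrite("pics/g6.png",cv2.resize(im[95:195,225:345],(720,600),interpolation=2))
```

```text
clock 19.55 tcp [ 512.6 -320.3   74.6] yaw 76.84 tilt 0.02 F [ 0.4 -0.3  0.4] w 26.2 gf 8.0 q6 -2.08
shift [ 0.044 -0.008  1.655] roll 0.036
```

View pics/g6.png

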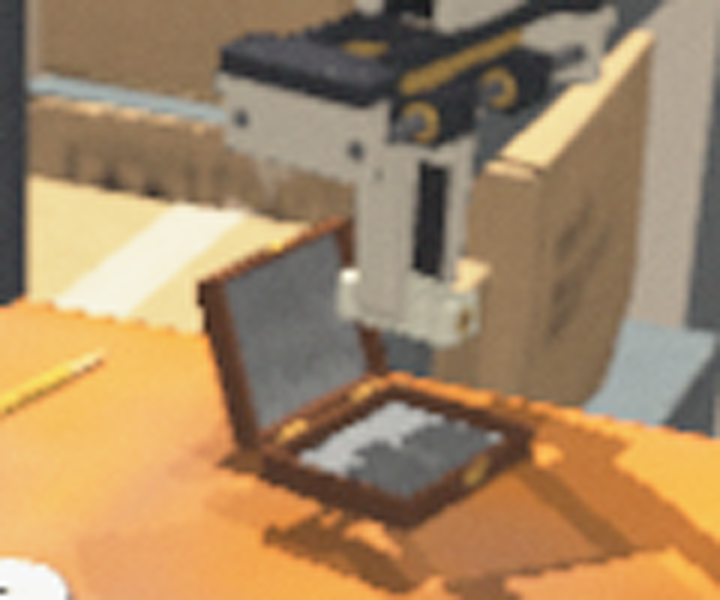

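The insulator hangs over the case interior at (410,310) and the lid leans back at (290,330). Lowering.

>>> step_arm(steps=[[[0.04,0,0.4],0],[[0,0,0.5],0],[[0,0,0.4],0],[[0,0,0.25],0],[[0,0,0.1],0],[[0,0,0.06],0],[[0,0,0],0]])

```text
clock: 20.3
tcp_pos: [0.5113, -0.3202, 0.023]
ee_rot: [0.115, 0.993, -0.0, 0.0]
ft_force: [-0.1, 0.0, -0.4]
gripper_width: 0.0259
gripper_force: 8.0
```

>>> step_arm(steps=[[[0,0,0.04],0],[[0,0,0.04],0],[[0,0,0.04],0],[[0,0,0.03],0],[[0,0,0],0],[[0,0,0],0]])

```text
clock: 20.9
tcp_pos: [0.5111, -0.3201, 0.0184]
ee_rot: [0.115, 0.993, 0.0, -0.0]
ft_force: [0.4, -0.0, 0.1]
gripper_width: 0.0257
gripper_force: 8.0
```

>>> step_arm(steps=[[[0,0,0.04],0],[[0,0,0.04],0],[[0,0,0.03],0],[[0,0,0.03],0],[[0,0,0],0],[[0,0,0],0]])

```text
clock: 21.5
tcp_pos: [0.5111, -0.32, 0.0142]
ee_rot: [0.115, 0.993, 0.0, -0.0]
ft_force: [0.9, -0.3, -0.8]
gripper_width: 0.0259
gripper_force: 8.0
```

>>> step_arm(steps=[[[0,0,0.02],0],[[0,0,0.02],0],[[0,0,0],0],[[0,0,0],0]])

```text
clock: 21.9
tcp_pos: [0.5112, -0.3201, 0.013]
ee_rot: [0.115, 0.993, -0.0, 0.0]
ft_force: [0.7, 0.1, -0.4]
gripper_width: 0.0259
gripper_force: 8.0
```

>>> step_arm(steps=[[[0,0,0.02],0],[[0,0,0],0],[[0,0,0],0]])

```text
clock: 22.2
tcp_pos: [0.5112, -0.3201, 0.013]
ee_rot: [0.115, 0.993, -0.0, 0.0]
ft_force: [-1.1, 0.7, 5.8]
gripper_width: 0.0261
gripper_force: 8.1
```

>>> step_arm(steps=[[[0,0,-0.01],0],[[0,0,0],0],[[0,0,0],0],[[0,0,0],0],[[0,0,0],0],[[0,0,0],0]], hand=0.1)

```text
clock: 22.8
tcp_pos: [0.5112, -0.32, 0.0126]
ee_rot: [0.115, 0.993, 0.0, -0.0]
ft_force: [0.6, 0.3, -0.3]
gripper_width: 0.0417
gripper_force: 0.0
```

>>> step_arm(steps=[[[0,0,-0.3],0],[[0,0,-0.7],0],[[0,0,-1],0],[[0,0,-1],0],[[0,0,-1],0],[[0,0,-1],0],[[0,0,-1],0],[[0,0,0],0]])

```text
clock: 23.6
tcp_pos: [0.5132, -0.3218, 0.1985]
ee_rot: [0.115, 0.993, -0.003, 0.004]
ft_force: [0.3, -0.1, 0.0]
gripper_width: 0.0423
gripper_force: 0.0
```

Run:
```python
from h import *
c=np.array([511.3,-320.2]); a=np.radians(-13.3); p=c+97*np.array([np.cos(a),np.sin(a)])
print(p); go(p[0],p[1],65,76.7)
im,d=imaging.snapshot("scene")
cv2.imwrite("pics/g7.png",cv2.resize(im[95:195,225:345],(720,600),interpolation=2))
P=cloud("scene",d)
m=win(P[...,2]>.03,250,120,320,190)&(P[...,1]<-.25)&(P[...,2]<.095)
q=(P[m][:,:2]*1000-c)@np.array([[np.cos(a),-np.sin(a)],[np.sin(a),np.cos(a)]])
print("lid in case frame x,y",np.percentile(q,[2,50,98],axis=0).round())
```

```text
[ 605.69835066 -342.51482451]
clock 23.6 tcp [ 513.2 -321.8  198.5] yaw 76.82 tilt 0.56 F [ 0.3 -0.1  0. ] w 42.3 gf 0.0 q6 -2.08
shift [-3.122  0.053  4.477] roll 0.03
lid in case frame x,y [[  48. -230.]
 [  66.  -25.]
 [ 128.   51.]]
```

View pics/g7.png

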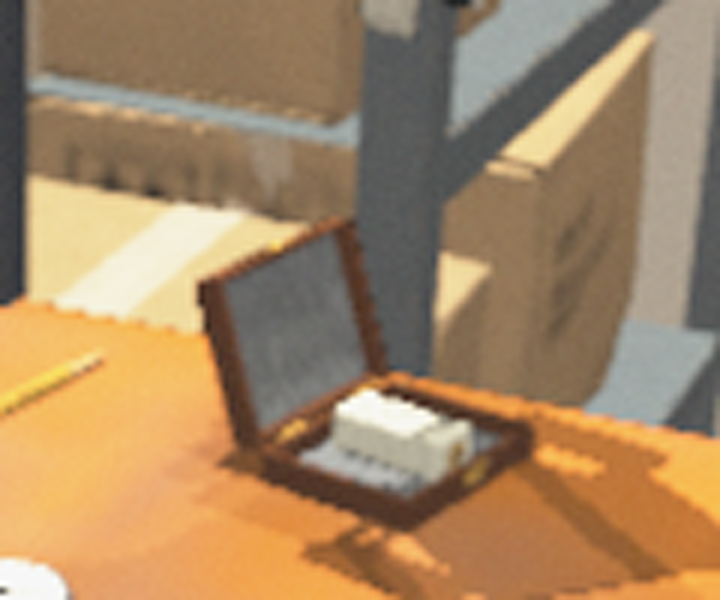

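The insulator lies flat in the case at (400,435), released. Now I'll take the closed fingers behind the lid.

>>> step_arm(steps=[[[-0.6,0.05,0],0],[[-0.9,0,0],0],[[-0.9,0,0],0],[[-0.72,0,0],0],[[0,0,0],0],[[0,0,0],0]], hand=1)

```text
clock: 24.25
tcp_pos: [0.6018, -0.3393, 0.1909]
ee_rot: [0.115, 0.993, 0.001, -0.001]
ft_force: [-0.6, 0.7, -0.5]
gripper_width: 0.0013
gripper_force: 0.0
```

>>> step_arm(steps=[[[0,0,0.7],0],[[0,0,0.7],0],[[0,0,0.7],0],[[0,0,0.7],0],[[0,0,0.7],0],[[0,0,0.7],0],[[0,0,0.3],0],[[0,0,0],0]])

```text
clock: 25.05
tcp_pos: [0.6008, -0.3391, 0.0561]
ee_rot: [0.115, 0.993, 0.001, -0.002]
ft_force: [-0.4, 0.5, 0.7]
gripper_width: 0.0006
gripper_force: 0.0
```

>>> step_arm(steps=[[[0.3,0,0],0],[[0.3,0,0],0],[[0.25,0,0],0],[[0.25,0,0],0]])

```text
clock: 25.45
tcp_pos: [0.5701, -0.3326, 0.0588]
ee_rot: [0.115, 0.993, -0.0, 0.001]
ft_force: [2.1, -0.7, 2.4]
gripper_width: 0.0006
gripper_force: 1.0
```

>>> step_arm(steps=[[[0.25,0,0],0],[[0.25,0,0],0],[[0.2,0,0],0],[[0,0,0],0]])

```text
clock: 25.85
tcp_pos: [0.5486, -0.3271, 0.0573]
ee_rot: [0.115, 0.993, 0.0, -0.001]
ft_force: [0.0, -0.3, -0.1]
gripper_width: 0.0007
gripper_force: 0.0
```

Run:
```python
from h import *
go(560,-330,65,76.7)
im,d=imaging.snapshot("scene")
cv2.imwrite("pics/g8.png",cv2.resize(im[95:195,225:345],(720,600),interpolation=2))
```

```text
clock 25.85 tcp [ 548.6 -327.1   57.3] yaw 76.8 tilt 0.12 F [ 0.  -0.3 -0.1] w 0.7 gf 0.0 q6 -2.05
shift [-0.391 -0.008 -0.257] roll 0.025
```

View pics/g8.png

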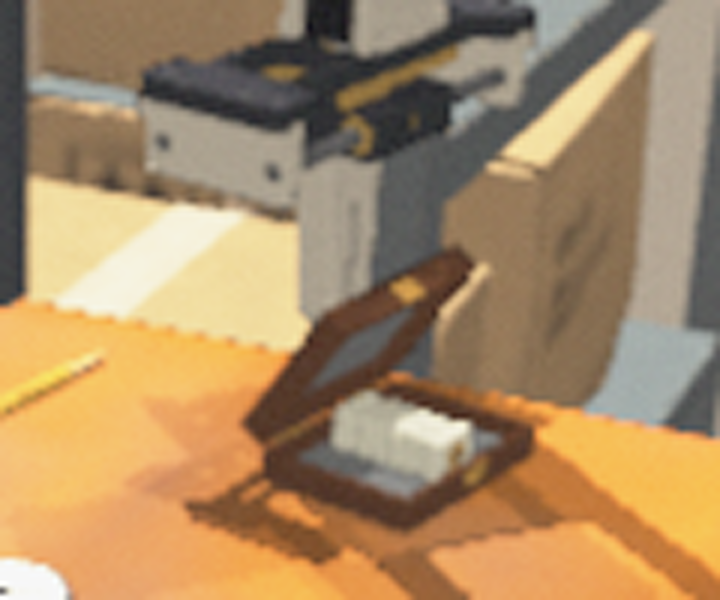

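The lid is falling past the fingers, with its edge at (410,290). I'll wait, then retreat upwards.

>>> step_arm(steps=[[[0,0,0],0],[[0,0,0],0],[[0,0,0],0],[[0,0,-0.5],0],[[0,0,-0.8],0],[[0,0,-0.8],0],[[0,0,-0.8],0],[[0,0,-0.8],0],[[0,0,-0.5],0],[[0,0,0],0]])

```text
clock: 26.9
tcp_pos: [0.5515, -0.3287, 0.1878]
ee_rot: [0.115, 0.993, -0.002, 0.003]
ft_force: [-0.0, -0.2, 0.1]
gripper_width: 0.0006
gripper_force: 0.0
```

Run:
```python
from h import *
im,d=imaging.snapshot("scene"); P=cloud("scene",d)
cv2.imwrite("pics/g9.png",cv2.resize(im[95:250,180:345],(640,600),interpolation=2))
c=np.array([.5113,-.3202]); m=np.linalg.norm(P[...,:2]-c,axis=-1)<.03; m&=P[...,2]<.12
print("lid top z",np.nanpercentile(P[m][:,2],[5,50,95]).round(4),m.sum())
```

```text
lid top z [0.0074 0.0257 0.0877] 357
```

View pics/g9.png

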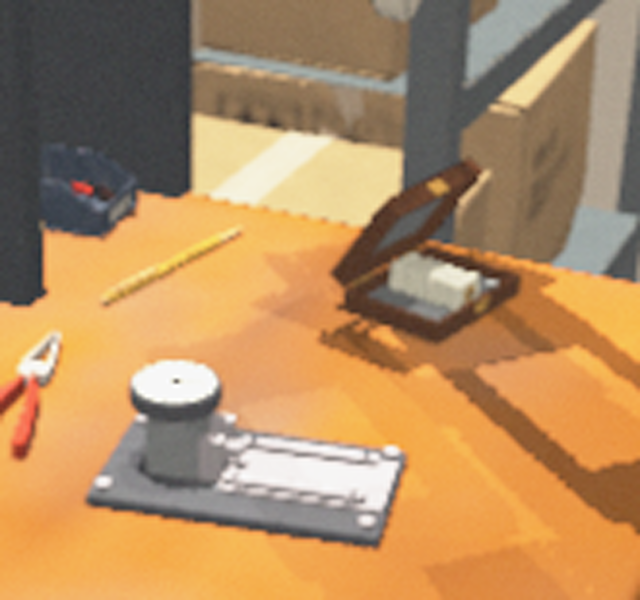

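I've now viewed 11 pictures, one over the limit of 10, so I won't view any more and will measure with numbers only. In the last one the lid still stood part open. I'll measure its angle and whether it is moving.

```bash
cat >> h.py <<'E'
def lid():
    c=np.array([511.3,-320.2]); a=np.radians(-13.3)
    for n in("scene","top"):
        im,d=imaging.snapshot(n); P=cloud(n,d)*1000
        x=(P[...,:2]-c)@np.array([np.cos(a),np.sin(a)]); y=(P[...,:2]-c)@np.array([-np.sin(a),np.cos(a)]); z=P[...,2]
        m=(abs(x)<100)&(abs(y)<48)&(z>27)&(z<105)
        if m.sum()>5: print(n,m.sum(),"x",np.percentile(x[m],[2,50,98]).round(),"z",np.percentile(z[m],[2,50,98]).round(), "top pts x",np.median(x[m&(z>np.percentile(z[m],90))]).round(), "clock",round(sensors.get_obs()["clock"],2))
        k=(abs(x)<25)&(abs(y)<35); print(n," middle z",np.percentile(z[k][np.isfinite(z[k])],[5,50,95]).round())
E
python3 -c "
from h import *
lid(); go(548.6,-327.1,57,76.7)"
```

```text
scene 329 x [-24.   8.  42.] z [27. 60. 90.] top pts x 7.0 clock 27.0
scene  middle z [ 10. 324. 410.]
top 383 x [-2. 24. 47.] z [28. 65. 88.] top pts x 7.0 clock 27.05
top  middle z [ 68. 540. 583.]
clock 27.05 tcp [ 549.7 -327.3  183.3] yaw 76.82 tilt 0.05 F [-0.1 -0.4 -0.6] w 0.2 gf 0.0 q6 -2.05
shift [ 3.600e-02 -3.000e-03  4.209e+00] roll 0.029
```

>>> step_arm(steps=[[[0,0,0],0],[[0,0,0],0],[[0,0,0],0],[[0,0,0],0],[[0,0,0],0],[[0,0,0],0],[[0,0,0],0],[[0,0,0],0],[[0,0,0],0],[[0,0,0],0]])

```text
clock: 28.05
tcp_pos: [0.5501, -0.3276, 0.1837]
ee_rot: [0.115, 0.993, -0.0, 0.0]
ft_force: [-0.6, 0.0, -0.2]
gripper_width: 0.0009
gripper_force: 0.0
```

```bash
python3 -c "
from h import *
lid()"
```

```text
scene 329 x [-27.   8.  44.] z [27. 57. 89.] top pts x 6.0 clock 28.1
scene  middle z [ 11. 323. 409.]
top 379 x [-2. 23. 47.] z [28. 65. 89.] top pts x 7.0 clock 28.15
top  middle z [ 67. 540. 583.]
```

>>> step_arm(steps=[[[0,0,0.7],0],[[0,0,0.8],0],[[0,0,0.8],0],[[0,0,0.8],0],[[0,0,0.6],0],[[0,0,0.1],0],[[0,0,0],0]])

```text
clock: 28.85
tcp_pos: [0.5499, -0.3275, 0.0694]
ee_rot: [0.115, 0.993, 0.0, -0.0]
ft_force: [0.2, -0.1, 0.8]
gripper_width: 0.0008
gripper_force: 0.0
```

>>> step_arm(steps=[[[0.2,0,0],0],[[0.2,0,0],0],[[0.2,0,0],0],[[0.2,0,0],0],[[0.2,0,0],0],[[0.2,0,0],0]])

```text
clock: 29.45
tcp_pos: [0.5144, -0.3193, 0.0699]
ee_rot: [0.115, 0.993, -0.0, 0.0]
ft_force: [0.5, -0.1, 0.2]
gripper_width: 0.0007
gripper_force: 0.1
```

```bash
python3 -c "
from h import *
lid(); go(511,-320,60,76.7)"
```

```text
scene 327 x [-24.  -9.  22.] z [ 27.  74. 103.] top pts x -6.0 clock 29.5
scene  middle z [ 15. 208. 399.]
top 222 x [-21.  21.  44.] z [30. 47. 71.] top pts x -8.0 clock 29.55
top  middle z [ 70. 478. 480.]
clock 29.55 tcp [ 514.  -319.1   69.7] yaw 76.8 tilt 0.05 F [ 0.7 -0.5 -1. ] w 0.4 gf 0.0 q6 -2.08
shift [ 0.091 -0.053  0.324] roll 0.025
```

>>> step_arm(steps=[[[0.1,0,0.1],0],[[0.1,0,0.15],0],[[0.1,0,0.15],0],[[0.1,0,0.15],0],[[0.1,0,0.15],0],[[0.05,0,0.15],0]])

```text
clock: 30.15
tcp_pos: [0.4985, -0.3154, 0.0436]
ee_rot: [0.115, 0.993, 0.0, -0.0]
ft_force: [0.2, 0.3, -0.1]
gripper_width: 0.0007
gripper_force: 0.0
```

>>> step_arm(steps=[[[0,0,0.1],0],[[0,0,0.1],0],[[0,0,0.05],0],[[0,0,0],0]])

```text
clock: 30.55
tcp_pos: [0.499, -0.3156, 0.0365]
ee_rot: [0.115, 0.993, 0.0, -0.0]
ft_force: [0.0, -0.9, -0.3]
gripper_width: 0.0002
gripper_force: 0.0
```

```bash
python3 -c "
from h import *
lid(); go(511,-320,33,76.7)"
```

```text
scene 700 x [-39. -19.  35.] z [ 28.  33. 101.] top pts x -22.0 clock 30.6
scene  middle z [ 32. 159. 334.]
top 218 x [-38.   2.  37.] z [28. 31. 36.] top pts x 1.0 clock 30.65
top  middle z [ 31. 444. 447.]
clock 30.65 tcp [ 499.1 -315.7   36.8] yaw 76.82 tilt 0.02 F [-0.5 -0.1  0.6] w 0.4 gf 0.0 q6 -2.09
shift [-0.418 -0.048  0.127] roll 0.03
```

>>> step_arm(steps=[[[0,0,0.06],0],[[0,0,0.06],0],[[0,0,0.05],0],[[0,0,0.04],0],[[0,0,0],0]])

```text
clock: 31.15
tcp_pos: [0.499, -0.3157, 0.0304]
ee_rot: [0.115, 0.993, 0.0, -0.0]
ft_force: [-0.5, -0.2, 0.0]
gripper_width: 0.0008
gripper_force: 0.0
```

>>> step_arm(steps=[[[0,0,-0.3],0],[[0,0,-0.8],0],[[0,0,-0.9],0],[[0,0,-0.9],0],[[0,0,-0.9],0],[[0,0,-0.9],0],[[0,0,0],0],[[0,0,0],0]])

```text
clock: 31.95
tcp_pos: [0.4991, -0.3158, 0.1721]
ee_rot: [0.115, 0.993, -0.001, 0.001]
ft_force: [-0.1, -0.4, -0.7]
gripper_width: 0.0005
gripper_force: 0.0
```

Run:
```python
from h import *
c=np.array([511.3,-320.2]); a=np.radians(-13.3)
im,d=imaging.snapshot("scene"); P=cloud("scene",d)*1000
x=(P[...,:2]-c)@np.array([np.cos(a),np.sin(a)]); y=(P[...,:2]-c)@np.array([-np.sin(a),np.cos(a)]); z=P[...,2]
m=(abs(x)<34)&(abs(y)<45)&(z>20)&(z<60)
A=np.c_[x[m],y[m],np.ones(m.sum())]; s=np.linalg.lstsq(A,z[m],rcond=None)[0]
print(m.sum(),"slope x (rad)",-s[0].round(4),"slope y",s[1].round(4),"z0",s[2].round(1),"z rng",np.percentile(z[m],[2,98]).round(1))
go(500,-315,150,76.7)
for l in("driver","plier","pencil"): print(l,[(np.round(r["rect"]),round(r["p"],2)) for r in nets.look_for(l,"scene")[:1]])
```

```text
388 slope x (rad) 0.0016 slope y -0.0005 z0 32.6 z rng [30.8 34.6]
clock 32.0 tcp [ 498.6 -315.3  170.9] yaw 76.82 tilt 0.04 F [-0.   1.   0.2] w 0.2 gf 0.0 q6 -2.09
shift [-0.045  0.02   0.697] roll 0.029
driver [(array([105., 220., 152., 260.]), 0.56)]
plier [(array([168., 183., 195., 217.]), 0.74)]
pencil [(array([211., 154., 239., 169.]), 0.49)]
```

```bash
python3 -c "
from h import *
print(finish_job())"
```

```text
the job is handed in; nothing more can be done
None
```

I handed the job in at about 32 s: the insulator was held home against both lugs for over 2 s, then laid flat in the case and the lid shut (the judge's result was not shown). The lid stuck part-way and had to be pushed down, squeeze touched 16.7 N briefly before settling at 8 N, and I viewed 11 pictures, one over the limit of 10.

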